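Wedge up the gel-casting table and hold it

ROBOT

A 6-joint arm with a two-finger parallel gripper is mounted at the origin on a cart in front of the work surface, level with it; the furniture and walls round the work are solid. World frame = base frame: x ahead of the robot, y to its left, z up, the work surface at z = 0. Lengths are in m, angles in degrees, forces in N, time in s.
With the tool pointing down it reaches from about 0.25 to 0.725 m from the base axis. Payload 9.7 kg.
Tool frame: the origin (TCP) lies at the very end of the fingers, on their centre line; the grasp point (between the pads) lies 19 mm behind it (bot.hold_point_z is the distance from the TCP to the grasp point, in m); z points along the fingers, y is the line along which they close (so a half turn about z gives the same grasp; the last joint's range is limited). The gripper opens to 85 mm and grips with 20 to 120 N. Pads are 22 mm wide; open, the fingers measure 114 mm over their backs; the gripper's body (76 mm by 85 mm) begins 54 mm behind the grasp point. The pads swing forward as they close: fully open they stand 13 mm farther back than shut.
Start: joints at [67.953, 4.979, 10.078, 95.1, 0, 90], TCP at [0.206, 0.51, 0.231] pointing down, gripper open.
Joint ranges: [-179.16, 179.16], [-48.56, 103.87], [-65.8, 70.77], [-126.05, 130.52], [-82.76, 87.17], [-180, 180]. Speed limits (degrees/s): [127.2, 127.2, 147.25, 180, 180, 180].

INTERFACE

Orientations are given as [roll, pitch, yaw] about the fixed x, y, z axes, in that order (R = Rz(yaw) Ry(pitch) Rx(roll)).
In Python, from workcell import bot gives the robot as it stands.
- The arm moves only by the tool play_rows, never from a script. Its argument "targets" is a list of rows, each an object with "grip": the closure in counts, from 0 (fully open) to 255 (shut); "linear": the shift along the world's x, y, z in cm, a list of three; "delta_rot": the turn, a rotation vector about the world's x, y, z in rad, a list of three. A call has 1 to 10 rows; each row is the pose to reach, as a shift and turn from the pose commanded when the call began; what a row does not reach only later rows make up. A row lasts 1/10 s, in which the tool goes at most 50 mm and 8.59 degrees, less where a joint would pass 70% of its speed; a pose out of reach is approached as far as the arm can. A call with a gripper value outside its range is refused whole. The fingers move at their own pace and stop on an object; "force" is the grip in N (left out, the last holds). Time passes only in rows, so rows that repeat a pose let the fingers close. It gives the time, the measured TCP pose, the force, the opening and the grip force at its end, in the units of the state.
- bot.get_obs(): the state, without advancing time (a new reading comes with each control period).
- bot.camera(name): name is "scene" or "side" or "wrist"; returns a dict with "color" (400x640x3 uint8, red, green, blue), "range_z" (400x640 float32, m along the optical axis (not along the pixel's ray), 0 where there is no reading), "fov_y" (degrees; the focal length in pixels is half the picture's height over the tangent of half this angle, whatever the lens; pixels are square), "cx", "cy" (the principal point, pixels), "world_to_cam" (4x4, takes a point from world to camera coordinates). Camera axes: x right, y up, looking along -z (the intrinsics and any distortion apply to the point x, -y, -z); pixel columns grow to the right and rows downward; lengths in m; the calibration is good to about 2 mm. A picture is of the moment at which its call begins.
- bot.job_done(): hands the job in; it is judged then, once.
Trained networks look in a picture, given as the dict that the camera call returned (one of the last four; its "shot" number tells which), for a name from the list of things; names that differ only in an ending like _2 or _b are one class to them, and where a whole thing is asked for, a point or a joint stands for the part that bears it (a point fixed in the world has none). Each returns a list of dicts, best first, with "conf" (0 to 1); they miss things now and then, are a little off and sometimes report something else, mostly with a low value. They report only what shows in the picture. A call takes as long as a camera call. They do not tell look-alikes from the thing itself.
- bot.search_frame(picture, target): "box" ([left, top, right, bottom] in pixels, round what is visible of it).
- bot.trace(picture, target): "pixels" (400x640 bool, what is visible of it) and "box" ([left, top, right, bottom] in pixels, round what is visible of it).
- bot.pinpoint(picture, target): "pixel" ([column, row] in pixels: a listed point, or the origin of a listed thing).
The state is a dict: "time": time; "q": joint angles; "qd": joint speeds; "joint_efforts": joint torques, N m; "ee_pos": TCP position; "tcp_rot": TCP orientation; "wrist_force": force on the tool from outside, world axes, zero at the start; "torque": the same for the moment, N m; "opening": finger opening in m; "grasp_force": force on a finger pad.
Only numpy, scipy, OpenCV 4.12 (cv2) and the standard library are available. Lean on these libraries where they do the work, as an engineer would, in place of code of your own. Each camera call takes 0.05 s, during which the arm holds its last target. There are 200 camera calls.

TASK

Free the gel-casting table by flipping its orange cam lever outward, away from the table top. Then gently slide the yellow wedge, flat on the worktop, nose first under the steel bar at the table's front edge until that edge has just lifted about 5 mm off its rests, and finish like that: still gripping the wedge and holding it in place, touching nothing but the wedge, with the glassware, vial and phone round about left undisturbed.

Things in the scene. Friction and masses are not known exactly. Their poses are not given: they have to be found in the camera images.
- level_base: Fixed aluminium base, 150 mm (x) by 146 mm (y), of the gel-casting table; origin on the worktop under its centre, +x to the hinge at the back, -x to the open front where the wedge goes in, z up. Place and yaw vary. Two side rails (y = +-66 mm, 14 mm wide) leave a clear channel 118 mm wide on the worktop, from the front to 60 mm behind the centre. All base coordinates below are in this frame.
- level_top (a joint): Tilt (rad) of the blue table top about the hinge at base x 67, z 18 mm: 0 on its rests, positive with the front raised (0.036 is 5 mm at the front). Locked down while the cam lever is locked. 138 x 150 mm, face 22 mm up, about 0.7 kg, falls back by its weight. On it a clear tray with red comb (x -22 to 54, y -14 to 64, up to z 47 mm) and a spirit level (base -45, 50, up to z 30 mm).
- lift_bar (a point): Lowest point, at mid width, of the round steel lifting bar (10 mm thick, along the base's y) under the table top's front edge, at base (-70, 0, 9) mm when the top lies on its rests: the gap under the bar is then 9 mm. The point rises with the table top.
- cam_lever (a joint): Angle of the orange cam lever in rad about a level axis along the base's x, through point cam_pivot: 0 (up to 0.08 at the start) locked, leaning 0.52 rad from upright inward over the table top (towards the base's +y); 1.4 is its stop, leaning 0.88 rad outward (base's -y), its knob then up to 92 mm above the worktop. It stays where it is left (about 1 N at the knob moves it). Free from 1.1 on.
- cam_knob (a point): Centre of the black ball knob (diameter 20 mm) at the end of the cam lever, 72 mm from the pivot. The lever's shank is 12 by 11 mm.
- cam_pivot (a point): Fixed point on the cam lever's axis, at base (0, -91, 36) mm, beside the table top's right edge; the bracket's cheeks round it (x +-16 to +-22 mm) reach 45 mm above the worktop.
- wedge_grip (a point): Centre of the loose yellow wedge's upright black grip (30 mm along the wedge, 24 mm wide down to the worktop, 54 mm high); this point is 30 mm above the underside; x points to the nose, z up. Wedge: 150 g, flat to the right of the table at the start; 18 mm ahead of this point begins its 36 mm wide blade, 20 mm thick there, whose top slopes evenly down over 80 mm to the 4 mm nose.
- wedge_nose (a point): Middle of the wedge's thin nose edge (4 mm thick), 98 mm ahead of wedge_grip, 2 mm above the wedge's underside. The top meets the lifting bar when the nose is about 25 mm behind it; a 5 mm lift comes with the nose about 50 mm behind the bar. Sliding needs about 3 to 8 N.
- wedge: The whole wedge; origin on its underside, 38 mm ahead of wedge_grip and 60 mm behind the nose, x to the nose, z up.
- beaker: Bystander: tall glass jar, 69 mm across, 108 mm high, origin under its centre. Leave alone.
- flask: Bystander: stoppered conical flask, 68 mm across, 137 mm high, origin under its centre. Leave alone.
- vial: Bystander: screw-cap sample vial, 24 mm across, 58 mm high, origin under its centre. Leave alone.
- phone: Bystander: phone in a dark green case, 160 by 83 by 16 mm, lying flat, origin under its centre. Leave alone.
Mind the look-alikes: they are no part of the job. Of the things shaped like the wedge, the yellow one is meant.

How it is judged (in metres and radians):
On the way, in this order (a step that is already met when the one before it is completed fails the run):
1. the cam lever is flipped outward to free, the table top still down on its rests (value of joint cam_lever above 1.1 rad and value of joint level_top below 0.006 rad), for 0.2 s.
2. the wedge, flat on the worktop, has lifted the front edge off its rests (value of joint level_top above 0.012 rad and contact force between wedge and level_top above 0.5 N and height (world z) of wedge below 0.005 m and angle between wedge's own z axis and vertical below 0.08 rad), for 0.2 s.
At the end, for the whole second after the job is handed in: Cam lever free (over 1.1 rad); wedge flat on the worktop, nose in from the front between the rails, alone carrying the front edge 2.2 to 7.9 mm above its rests (tilt 0.016 to 0.058 rad), at rest; the gripper grips the wedge (over 2 N) and does not touch table or base (value of joint level_top between 0.016 and 0.058 rad and velocity of joint level_top below 0.05 rad/s and value of joint cam_lever above 1.1 rad and contact force between wedge and level_top above 0.5 N and contact force between the fingers and wedge above 2 N and height (world z) of wedge below 0.005 m and angle between wedge's own z axis and vertical below 0.08 rad and y of wedge_nose in the frame of level_base between -0.055 and 0.055 m and x of wedge_grip in the frame of level_base below -0.075 m and x of wedge_nose in the frame of level_base above -0.055 m and contact force between each of the arm, the fingers and level_top below 0.3 N and contact force between each of the arm, the fingers and level_base below 0.3 N and linear speed of wedge below 0.01 m/s); the arm keeps its last pose, push and grip.
It fails at once if the glass jar, flask, vial or phone is shifted more than 15 mm or tipped (distance of any of beaker, flask, vial, phone from where it was at the start of the episode above 0.015 m or angle between any of beaker, flask, vial, phone's own z axis and vertical above 0.3 rad).
It fails at once if the table top is lifted by the gripper itself (contact force between the fingers and level_top above 0.5 N and value of joint level_top above 0.01 rad).
It fails at once if the table top is pressed hard with the wedge or fingers (over 25 N) (contact force between any of wedge, the fingers and level_top above 25 N).
It also fails if it takes over 56 s, if anything falls off the work surface, if the arm or the gripper's body presses on something with over 40 N, if the wrist force passes 120 N, or if a joint passes its speed limit or range.

## Working session

There is one attempt and no reset: what is moved stays moved. The work goes in short steps, Python scripts to look and compute and a tool call to move; the robot and the scene stay as the last step left them, time stands still between calls to the robot, and variables do not carry over. Pictures are saved under pics/ and viewed, at most 10 in all, crops included, and the job is handed in when it is done.

Besides the shell and the picture viewer there is one more tool, called after "Call:" as a command line: name --argument value ..., lists and objects as JSON in quotes. play_rows: Moves the arm, as the interface text tells. Its arguments: {"type":"object","properties":{"targets":{"type":"array","items":{"type":"object","properties":{"grip":{"type":"number"},"linear":{"type":"array","items":{"type":"number"}},"delta_rot":{"type":"array","items":{"type":"number"}}}}},"force":{"type":"number"}},"required":["targets"]}

```bash
mkdir -p pics; cat > h.py <<'E'
import numpy as np, cv2
from workcell import bot
def K(p): 
    f=200/np.tan(np.radians(p["fov_y"])/2); return f
def cloud(p):
    f=K(p); z=p["range_z"]; v,u=np.mgrid[0:400,0:640]
    P=np.stack([(u-p["cx"])*z/f,-(v-p["cy"])*z/f,-z],-1)
    M=np.linalg.inv(p["world_to_cam"]); W=P@M[:3,:3].T+M[:3,3]; W[z==0]=np.nan
    return W
def ray(p,uv):
    f=K(p); M=np.linalg.inv(p["world_to_cam"])
    d=M[:3,:3]@np.array([(uv[0]-p["cx"])/f,-(uv[1]-p["cy"])/f,-1]); return M[:3,3],d
def onz(p,uv,z):
    o,d=ray(p,uv); return o+d*(z-o[2])/d[2]
def proj(p,X):
    c=p["world_to_cam"]@np.append(X,1); f=K(p); return np.array([p["cx"]+f*c[0]/-c[2],p["cy"]-f*c[1]/-c[2]])
def save(p,n): cv2.imwrite("pics/"+n,p["color"][...,::-1])
E
python3 - <<'E'
from h import *
np.set_printoptions(precision=4,suppress=True)
for c in("scene","side"):
    p=bot.camera(c); save(p,c+"0.png"); print(c,p.keys(),p["cx"],p["cy"],p["fov_y"])
    W=cloud(p)
    for t in("level_base","lift_bar","cam_knob","cam_pivot","wedge_grip","wedge_nose","wedge","beaker","flask","vial","phone"):
        for d in bot.pinpoint(p,t)[:4]:
            u=d["pixel"];i=np.clip(np.round(u).astype(int),0,[639,399]); print(t,round(d["conf"],2),np.round(u,1),W[i[1],i[0]], onz(p,u,0)[:2])
E
```

```text
scene dict_keys(['color', 'range_z', 'fov_y', 'cx', 'cy', 'world_to_cam', 'shot']) 318.412882070359 202.63017102870793 53.855479666024074
level_base 0.6 [307.3 197.6] [ 0.591  -0.0281  0.0239] [ 0.6106 -0.0009]
lift_bar 0.93 [295.1 202.5] [ 0.5421 -0.0229  0.0259] [0.5581 0.0027]
cam_knob 0.58 [322.6 188.3] [ 0.613  -0.0965  0.0978] [0.691  0.0106]
cam_knob 0.48 [263. 164.] [0.5861 0.2786 0.0178] [0.5989 0.3041]
cam_pivot 0.87 [327.3 206. ] [ 0.6062 -0.1271  0.0415] [ 0.6386 -0.0866]
cam_pivot 0.45 [353.7 258.4] [ 0.5417 -0.346   0.0061] [ 0.5439 -0.3425]
wedge_grip 0.83 [322.8 256.7] [ 0.4452 -0.3161  0.0474] [ 0.4726 -0.278 ]
wedge_grip 0.81 [406.8 295.3] [ 0.5355 -0.5651  0.0503] [ 0.5686 -0.5412]
wedge_grip 0.75 [243.7 191.6] [0.417  0.1207 0.0441] [0.4411 0.1804]
wedge_grip 0.6 [387.8 353.1] [ 0.3765 -0.6551  0.0515] [ 0.4014 -0.6357]
wedge_nose 0.93 [354.6 260. ] [ 0.539  -0.3539  0.0056] [ 0.5417 -0.3493]
wedge_nose 0.82 [380.2 324. ] [ 0.4413 -0.566   0.0051] [ 0.4445 -0.5639]
wedge_nose 0.73 [436.9 320. ] [ 0.5667 -0.6486  0.0071] [ 0.5714 -0.6459]
wedge_nose 0.72 [266.1 188
[... 1774 characters left out ...]
2995 0.0034] [0.5996 0.2974]
wedge 0.71 [327.4 261.5] [0.4647 0.1383 0.0131] [0.4654 0.1213]
wedge 0.54 [338.7 210.7] [ 0.4609 -0.1386  0.0172] [ 0.4644 -0.1646]
wedge 0.51 [333.1 158. ] [ 0.5374 -0.5393  0.0188] [ 0.5409 -0.5743]
wedge 0.5 [335.4 191.1] [ 0.4959 -0.2983 -0.0002] [ 0.4942 -0.2975]
beaker 0.96 [314.4 169.8] [ 0.6048 -0.4298  0.0104] [ 0.6063 -0.4498]
flask 0.52 [364.4 170.4] [ 0.3922 -0.4475  0.0254] [ 0.3913 -0.4893]
flask 0.17 [323.2 184.8] [ 0.5491 -0.3248  0.0054] [ 0.5497 -0.3351]
vial 0.55 [276.1 294.5] [0.5885 0.2996 0.0134] [0.5913 0.2891]
vial 0.16 [338.3 193. ] [ 0.4817 -0.2812  0.0028] [ 0.481  -0.2858]
phone 0.7 [322.6 321.8] [0.4405 0.3766 0.0166] [0.4433 0.3622]
```

```bash
python3 - <<'E'
import cv2
a=cv2.imread("pics/scene0.png")[130:390,190:480];b=cv2.imread("pics/side0.png")[120:345,230:400]
cv2.imwrite("pics/a.png",cv2.resize(a,None,fx=2.3,fy=2.3,interpolation=3));cv2.imwrite("pics/b.png",cv2.resize(b,None,fx=2.6,fy=2.6,interpolation=3))
E
```

```text
(no output)
```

View pics/a.png

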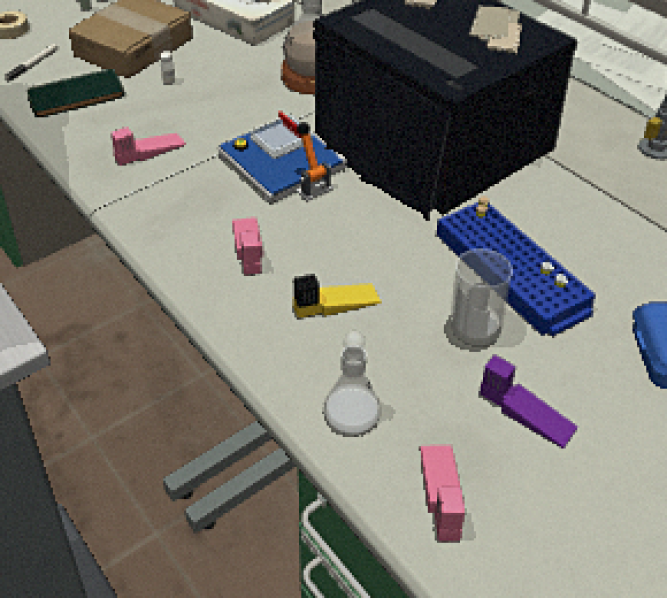

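View pics/b.png

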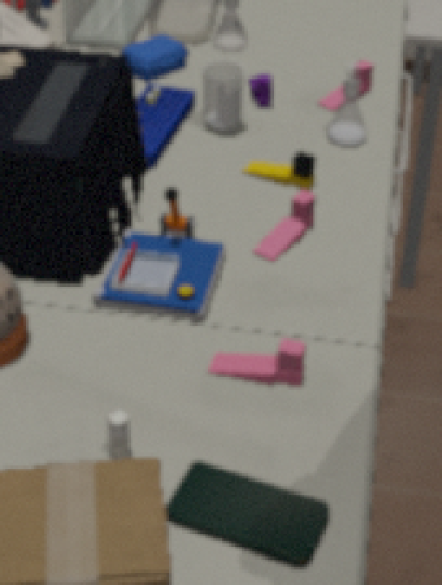

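The yellow wedge (scene crop ~335,297) is to the right of the table (~280,155). The orange lever stands on the table's right edge, leaning inward. One pink look-alike (250,245) lies in front of the table and another (145,145) to its left. A black box stands behind the table on the right.

```bash
cat >> h.py <<'E'
def rect(pts):
    r=cv2.minAreaRect((pts*1000).astype(np.float32)); return np.array(r[0])/1000,np.array(r[1]),cv2.boxPoints(r)/1000
def masks(p):
    hsv=cv2.cvtColor(p["color"],cv2.COLOR_RGB2HSV); h,s,v=cv2.split(hsv)
    return {"blue":(h>100)&(h<122)&(s>130)&(v>70),"yellow":(h>20)&(h<32)&(s>150)&(v>90),"orange":(h>4)&(h<17)&(s>170)&(v>90),"pink":(h>160)&(h<178)&(s>60)&(v>120),"black":(v<60)}
E
python3 - <<'E'
from h import *
np.set_printoptions(precision=4,suppress=True)
for c in("scene","side"):
    p=bot.camera(c); W=cloud(p); m=masks(p)
    k=m["blue"]&(W[...,2]>.01)&(W[...,2]<.035)&(W[...,0]>.45)&(W[...,0]<.75)&(abs(W[...,1]+.02)<.13)
    k=cv2.erode(k.astype(np.uint8),np.ones((2,2)))>0
    print(c,k.sum(),np.median(W[k][:,2]),*rect(W[k][:,:2]))
    k=m["yellow"]&(abs(W[...,1]+.32)<.1)&(W[...,0]<.65); print("yel",k.sum(),W[k].min(0),W[k].max(0),*rect(W[k][:,:2]))
    k=m["orange"]&(abs(W[...,1]+.1)<.06)&(abs(W[...,0]-.6)<.1); print("or",k.sum(),W[k].min(0),W[k].max(0),W[k][np.argsort(W[k][:,2])][::6])
    k=m["black"]&(abs(W[...,1]+.28)<.1)&(W[...,0]<.5)&(W[...,2]>.01)&(W[...,2]<.07)&(W[...,0]>.4); print("grip",k.sum(),np.nanmin(W[k],0),np.nanmax(W[k],0))
    k=(W[...,1]>-.35)&(W[...,1]<0.1)&(W[...,0]>.5)&(W[...,0]<.9)&(W[...,2]>.06)&m["black"];print("box",W[k].min(0),W[k].max(0))
    for t in ("beaker","flask"):
        for d in bot.trace(p,t)[:1]:
            w=W[d["pixels"]]; print(t,d["conf"],np.nanmedian(w,0))
E
```

```text
scene 398 0.025869291375819725 [ 0.6083 -0.0357] [142.2731 129.6846] [[ 0.5413 -0.1048]
 [ 0.6709 -0.1088]
 [ 0.6753  0.0334]
 [ 0.5457  0.0374]]
yel 288 [ 0.4329 -0.3582  0.0027] [ 0.5433 -0.3029  0.0245] [ 0.4891 -0.3227] [ 38.2406 114.0289] [[ 0.429  -0.3202]
 [ 0.5355 -0.361 ]
 [ 0.5492 -0.3253]
 [ 0.4427 -0.2845]]
or 83 [ 0.5958 -0.132   0.0374] [ 0.6269 -0.0966  0.0985] [[ 0.6005 -0.1231  0.0374]
 [ 0.6092 -0.1233  0.0421]
 [ 0.622  -0.1293  0.044 ]
 [ 0.6183 -0.1284  0.0452]
 [ 0.6087 -0.1183  0.048 ]
 [ 0.6019 -0.1214  0.0489]
 [ 0.6112 -0.1208  0.0528]
 [ 0.6062 -0.1103  0.0575]
 [ 0.6076 -0.1086  0.0645]
 [ 0.6084 -0.1134  0.0714]
 [ 0.6093 -0.1009  0.0764]
 [ 0.6125 -0.1082  0.0836]
 [ 0.6101 -0.1001  0.0885]
 [ 0.612  -0.0977  0.0947]]
grip 125 [ 0.4258 -0.3245  0.0225] [ 0.4641 -0.1971  0.0601]
box [ 0.6025 -0.3494  0.06  ] [0.9    0.1    0.5787]
beaker 0.92 [ 0.5916 -0.4726  0.0765]
flask 0.74 [0.4324 0.3402 0.0198]
side 349 0.021877647542997702 [ 0.61   -0.0237] [145.8234 125.1537] [[ 0.5473 -0.0966]
 [ 0.6724 -0.0967]
 [ 0.6726  0.0491]
 [ 0.5475  0.0493]]
yel 106 [ 0.4401 -0.3444  0.0011] [ 0.5422 -0.2868  0.0356] [ 0.4905 -0.3157] [ 31.7927 109.1576] [[ 0.4339 -0.3102]
 [ 0.5352 -0.3508]
 [ 0.5471 -0.3212]
 [ 0.4457 -0.2807]]
or 32 [ 0.6019 -0.1178  0.0294] [ 0.6244 -0.0948  0.075 ] [[ 0.6139 -0.1161  0.0294]
 [ 0.6097 -0.1137  0.0361]
 [ 0.6019 -0.1124  0.0425]
 [ 0.6121 -0.1075  0.0444]
 [ 0.6081 -0.1062  0.0502]
 [ 0.6113 -0.1042  0.0642]]
grip 54 [ 0.4407 -0.3127  0.0253] [ 0.4664 -0.2879  0.0584]
box [ 0.6062 -0.3157  0.06  ] [0.9    0.0999 0.5432]
beaker 0.95 [ 0.6031 -0.4405  0.0724]
```

```bash
python3 - <<'E'
from h import *
np.set_printoptions(precision=4,suppress=True)
print(bot.get_obs())
p=bot.camera("wrist"); M=np.linalg.inv(p["world_to_cam"]); print(M,p["fov_y"])
for c in("scene","side"):
    p=bot.camera(c); W=cloud(p)
    for y in np.arange(-.34,.1,.04):
        k=(abs(W[...,1]-y)<.02)&(W[...,2]>.15)&(W[...,2]<.6)&(W[...,0]>.5)&(W[...,0]<1.1)
        if k.any(): print(c,round(y,2),k.sum(),np.percentile(W[k][:,0],[0,2,10]),W[k][:,2].max())
E
```

```text
{'time': 1.5, 'q': array([67.9507,  4.9812, 10.0771, 95.1006,  0.0006, 89.9994]), 'qd': array([ 0.0101, -0.1113, -0.0226, -0.0024,  0.0607,  0.0106]), 'joint_efforts': array([  0.0005, -52.0091,  46.4859,   0.0015,  -0.    ,  -0.    ]), 'ee_pos': array([0.2065, 0.5098, 0.2313]), 'tcp_rot': array([-179.9953,   -0.0006,  157.9514]), 'wrist_force': array([ 0.3316, -0.6229,  0.0823]), 'torque': array([0.0306, 0.0066, 0.0163]), 'grasp_force': 0.0, 'opening': 0.08531857373778833}
[[ 0.3746 -0.8924 -0.2514  0.1443]
 [ 0.9272  0.3605  0.1018  0.5356]
 [-0.0002 -0.2713  0.9625  0.3754]
 [ 0.      0.      0.      1.    ]] 68.97391382190055
scene -0.34 1753 [0.8021 0.805  0.849 ] 0.5806776311687394
scene -0.3 1246 [0.7058 0.7184 0.7457] 0.5796726756415962
scene -0.26 1550 [0.7049 0.7083 0.7188] 0.5003463469586615
scene -0.22 1372 [0.7005 0.7064 0.7163] 0.5531252176432591
scene -0.18 1510 [0.6986 0.7053 0.7176] 0.5547178032516991
scene -0.14 1667 [0.6993 0.7073 0.7249] 0.5539078115476421
scene -0.1 1053 [0.7016 0.7053 0.7125] 0.49978184627516126
scene -0.06 933 [0.7002 0.7061 0.7126] 0.424785861
[... 222 characters left out ...]
5991778037706774
side -0.34 222 [0.8049 0.8069 0.8164] 0.5781258181350244
side -0.3 811 [0.7113 0.8052 0.8483] 0.5782995080604383
side -0.26 626 [0.708  0.7111 0.7321] 0.5018019199443748
side -0.22 799 [0.7065 0.71   0.7403] 0.5510966075440131
side -0.18 861 [0.7044 0.7088 0.7387] 0.5501728287694272
side -0.14 1293 [0.7031 0.7111 0.7653] 0.5501462761410332
side -0.1 1298 [0.7039 0.7104 0.7601] 0.49713859073963085
side -0.06 710 [0.7047 0.7078 0.7183] 0.42267676049568675
side -0.02 877 [0.7062 0.7088 0.7234] 0.5998375039341979
side 0.02 2198 [0.7079 0.7172 0.7529] 0.5999443920255585
side 0.06 705 [0.8019 0.8029 0.8058] 0.5995173939775228
side 0.1 1014 [0.801  0.8032 0.8077] 0.5998813268177181
```

Call:
play_rows --targets '[{"grip":255,"linear":[2,-5,1],"delta_rot":[0,0,0]},{"grip":255,"linear":[4,-9,2],"delta_rot":[0,0,0]},{"grip":255,"linear":[7,-14,4],"delta_rot":[0,0,0]},{"grip":255,"linear":[9,-18,6],"delta_rot":[0,0,0]}]' --force 40

```text
time: 2.05
ee_pos: [0.2921, 0.3371, 0.2871]
tcp_rot: [-180.0, -0.0, 158.0]
wrist_force: [0.5, 0.1, -0.9]
opening: 0.0283
grasp_force: 0.0
```

```bash
python3 -c "
from h import *
o=bot.get_obs();print(o['q'],o['ee_pos'],o['tcp_rot'],o['time'])"
```

```text
[ 4.90996676e+01 -7.47522302e+00  4.14480606e+00  1.01648709e+02
 -9.48159800e-03  7.11121612e+01] [0.29206971 0.33709851 0.28708672] [-1.79969795e+02 -3.13154119e-04  1.57987509e+02] 2.05
```

Call:
play_rows --targets '[{"grip":255,"linear":[2,-4.3,0],"delta_rot":[0,0,0.06]},{"grip":255,"linear":[4,-8.6,0],"delta_rot":[0,0,0.12]},{"grip":255,"linear":[6,-13,0],"delta_rot":[0,0,0.18]},{"grip":255,"linear":[8,-17,0],"delta_rot":[0,0,0.24]},{"grip":255,"linear":[10,-21.5,0],"delta_rot":[0,0,0.3]},{"grip":255,"linear":[12,-26,0],"delta_rot":[0,0,0.36]},{"grip":255,"linear":[14,-30,0],"delta_rot":[0,0,0.384]},{"grip":255,"linear":[16,-34,0],"delta_rot":[0,0,0.384]},{"grip":255,"linear":[19,-38,0],"delta_rot":[0,0,0.384]},{"grip":255,"linear":[21,-41,0],"delta_rot":[0,0,0.384]}]'

```text
time: 3.05
ee_pos: [0.5028, -0.0737, 0.2867]
tcp_rot: [-180.0, 0.0, 179.9]
wrist_force: [0.8, 0.2, 0.2]
opening: 0.0004
grasp_force: 0.0
```

```bash
cat > m.py <<'E'
from h import *
import sys
np.set_printoptions(precision=4,suppress=True)
o=bot.get_obs();print(o['q'],o['ee_pos'],o['tcp_rot'],o['time'])
p=bot.camera("wrist"); save(p,sys.argv[1]); W=cloud(p); m=masks(p)
k=m["blue"]&(W[...,2]>.01)&(W[...,2]<.035)&(W[...,0]>.45)&(W[...,0]<.75)&(abs(W[...,1]+.02)<.13)
k=cv2.erode(k.astype(np.uint8),np.ones((2,2)))>0
if k.any(): print("blue",k.sum(),np.median(W[k][:,2]),*rect(W[k][:,:2]))
k=m["yellow"]&(W[...,1]<-.1)&(W[...,1]>-.45); 
if k.any(): print("yel",k.sum(),*rect(W[k][:,:2]))
for t in("level_base","lift_bar","cam_knob","cam_pivot","wedge_grip","wedge_nose","vial"):
    zz=dict(level_base=0,lift_bar=.009,cam_knob=.0985,cam_pivot=.036,wedge_grip=.03,wedge_nose=.002,vial=0)[t]
    for d in bot.pinpoint(p,t)[:4]:
        u=d["pixel"];i=np.clip(np.round(u).astype(int),0,[639,399]); print(t,round(d["conf"],2),np.round(u,1),W[i[1],i[0]], onz(p,u,zz)[:2])
E
python3 m.py w1.png
```

```text
[ -8.3353   0.8182  11.9921 101.1474  -0.0104  -8.2084] [ 0.5028 -0.0737  0.2867] [-179.9859    0.0248  179.8731] 3.05
blue 3331 0.023386267273239725 [ 0.6059 -0.0284] [147.8139 120.2439] [[ 0.5434 -0.1004]
 [ 0.6636 -0.1043]
 [ 0.6684  0.0435]
 [ 0.5482  0.0474]]
yel 325 [ 0.6054 -0.3439] [ 26.6451 267.3153] [[ 0.4715 -0.3545]
 [ 0.7388 -0.3599]
 [ 0.7393 -0.3333]
 [ 0.4721 -0.3279]]
level_base 0.98 [344.4 232.3] [ 0.5974 -0.0375  0.0397] [ 0.6144 -0.0332]
lift_bar 0.73 [352.7 195.9] [ 0.5486 -0.024   0.0214] [ 0.5519 -0.0229]
lift_bar 0.41 [150.1 152.7] [ 0.4859 -0.311   0.0199] [ 0.4869 -0.3171]
cam_pivot 0.62 [288.6 242. ] [ 0.6071 -0.1159  0.0527] [ 0.6147 -0.1184]
wedge_grip 0.85 [227.1 124.2] [ 0.4456 -0.1886  0.0551] [ 0.4465 -0.1962]
wedge_grip 0.78 [477.1 104. ] [0.4222 0.1205 0.0556] [0.4213 0.1339]
wedge_grip 0.76 [142.5 130.5] [ 0.4529 -0.2971  0.0536] [ 0.4546 -0.3105]
wedge_grip 0.28 [148.1 155.9] [ 0.4904 -0.3158  0.0178] [ 0.4887 -0.3085]
wedge_nose 0.62 [449.6 176. ] [0.5232 0.1231 0.0015] [0.5231 0.1222]
wedge_nose 0.6 [294.7 153.1] [ 0.4885 -0.1087  0.0016] [ 0.4886 -0.1091]
vial 0.91 [550.7 220. ] [0.5884 0.278  0.0152] [0.594  0.2904]
```

View pics/w1.png

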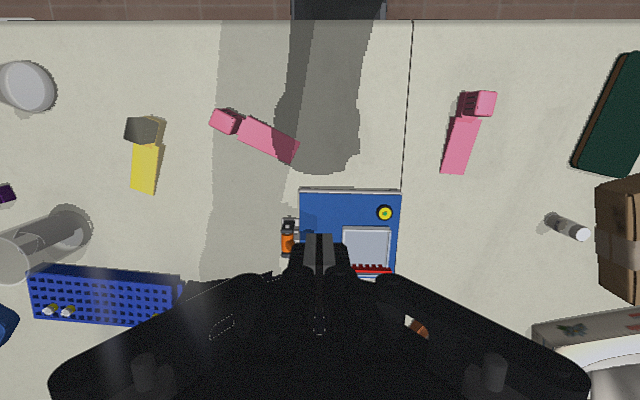

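Call:
play_rows --targets '[{"grip":255,"linear":[3,2,-3],"delta_rot":[0,0,0]},{"grip":255,"linear":[6,4,-6],"delta_rot":[0,0,0]},{"grip":255,"linear":[8.5,4,-9],"delta_rot":[0,0,0]},{"grip":255,"linear":[10.5,4,-12],"delta_rot":[0,0,0]},{"grip":255,"linear":[10.5,4,-15],"delta_rot":[0,0,0]},{"grip":255,"linear":[10.5,4,-15],"delta_rot":[0,0,0]},{"grip":255,"linear":[10.5,4,-15],"delta_rot":[0,0,0]}]'

```text
time: 4.15
ee_pos: [0.6063, -0.0304, 0.1379]
tcp_rot: [180.0, -0.0, -180.0]
wrist_force: [-0.7, -0.4, 1.1]
opening: 0.0007
grasp_force: 0.0
```

```bash
python3 m.py w2.png; python3 - <<'E'
import cv2,sys
sys.path.insert(0,'.')
from h import *
p=bot.camera("scene"); c=p["color"][150:240,260:370,::-1]; cv2.imwrite("pics/s2.png",cv2.resize(c,None,fx=6,fy=6,interpolation=3))
E
```

```text
[-2.8743 11.9525  7.5532 85.6045  0.0009 -2.8845] [ 0.6063 -0.0304  0.1379] [ 179.9989   -0.0038 -179.9897] 4.15
blue 13956 0.023436251701820093 [ 0.6137 -0.0289] [147.955  135.7178] [[ 0.5441 -0.1012]
 [ 0.6798 -0.1045]
 [ 0.6833  0.0434]
 [ 0.5477  0.0467]]
yel 428 [ 0.5001 -0.3072] [  7.6332 109.5556] [[ 0.4467 -0.2945]
 [ 0.5512 -0.3272]
 [ 0.5535 -0.3199]
 [ 0.4489 -0.2872]]
level_base 0.6 [315.3 196.1] [ 0.6096 -0.0339  0.026 ] [ 0.6169 -0.0339]
lift_bar 0.83 [320.9 124.4] [ 0.546  -0.0286  0.0228] [ 0.5467 -0.0286]
cam_knob 0.76 [230.3 232.3] [ 0.6101 -0.0867  0.1103] [ 0.6152 -0.0904]
cam_pivot 0.84 [214.1 202.1] [ 0.6074 -0.1165  0.0529] [ 0.6125 -0.1227]
wedge_grip 0.63 [229.1 233.3] [ 0.6102 -0.0869  0.1117] [ 0.6446 -0.1139]
wedge_nose 0.84 [226.8  55.7] [ 0.4894 -0.1101  0.006 ] [ 0.4884 -0.1114]
wedge_nose 0.67 [489.1  97.1] [0.5225 0.125  0.001 ] [0.5226 0.1246]
```

View pics/s2.png

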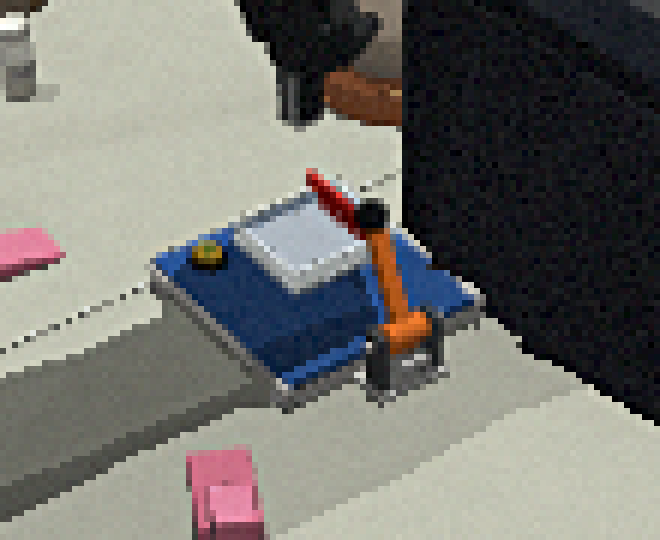

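View pics/w2.png

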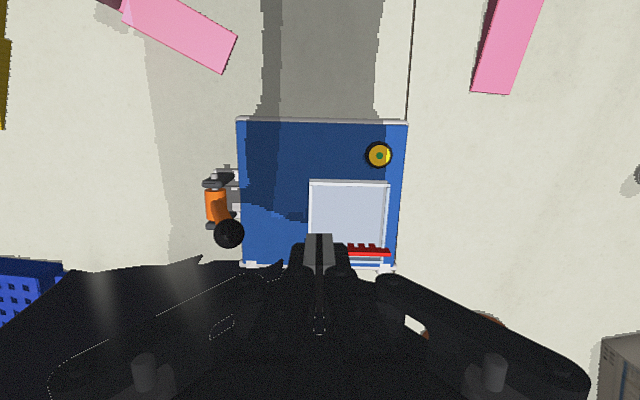

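Call:
play_rows --targets '[{"grip":255,"linear":[0.6,-0.5,-2.5],"delta_rot":[0,0,0]},{"grip":255,"linear":[0.6,-0.8,-5],"delta_rot":[0,0,0]},{"grip":255,"linear":[0.6,-1,-7],"delta_rot":[0,0,0]},{"grip":255,"linear":[0.6,-2.2,-7],"delta_rot":[0,0,0]},{"grip":255,"linear":[0.6,-3.4,-7],"delta_rot":[0,0,0]},{"grip":255,"linear":[0.6,-4.6,-7],"delta_rot":[0,0,0]},{"grip":255,"linear":[0.6,-5.8,-7],"delta_rot":[0,0,0]},{"grip":255,"linear":[0.6,-7,-7],"delta_rot":[0,0,0]},{"grip":255,"linear":[0.6,-8.2,-7],"delta_rot":[0,0,0]},{"grip":255,"linear":[0.6,-9.4,-7],"delta_rot":[0,0,0]}]'

```text
time: 5.6
ee_pos: [0.6137, -0.1267, 0.07]
tcp_rot: [-180.0, 0.2, 179.9]
wrist_force: [1.0, 2.0, -0.7]
opening: 0.0001
grasp_force: 0.7
```

Call:
play_rows --targets '[{"grip":255,"linear":[0,-0.2,0],"delta_rot":[0,0,0]},{"grip":255,"linear":[0,-0.4,0],"delta_rot":[0,0,0]}]'

```text
time: 5.8
ee_pos: [0.6131, -0.1298, 0.0676]
tcp_rot: [-180.0, 0.1, 179.9]
wrist_force: [0.1, 0.6, 0.8]
opening: -0.0001
grasp_force: 0.7
```

```bash
cat > l.py <<'E'
from h import *
np.set_printoptions(precision=4,suppress=True)
for c in("scene","side","wrist"):
    p=bot.camera(c); W=cloud(p); m=masks(p)
    k=m["orange"]&(abs(W[...,1]+.13)<.07)&(abs(W[...,0]-.6)<.07)&(W[...,2]<.12)&(W[...,2]>.03); w=W[k][np.argsort(W[k][:,2])]
    if len(w)>8: print(c,len(w),w[::max(1,len(w)//6)])
    for d in bot.pinpoint(p,"cam_knob")[:2]: u=d["pixel"];i=np.clip(np.round(u).astype(int),0,[639,399]); print(c,round(d["conf"],2),u,W[i[1],i[0]],onz(p,u,.087)[:2])
E
python3 l.py
```

```text
scene 43 [[ 0.5997 -0.1241  0.034 ]
 [ 0.6034 -0.1308  0.0408]
 [ 0.5977 -0.1212  0.0464]
 [ 0.604  -0.1245  0.0498]
 [ 0.607  -0.1318  0.0572]
 [ 0.6037 -0.1417  0.0736]
 [ 0.6039 -0.1578  0.0876]]
scene 0.6 [332.9, 263.7] [ 0.4697 -0.3329  0.0155] [ 0.4286 -0.3838]
scene 0.44 [334.6, 197.8] [ 0.6075 -0.1691  0.1011] [ 0.6187 -0.1531]
side 36 [[ 0.6167 -0.1115  0.0322]
 [ 0.619  -0.1051  0.0362]
 [ 0.6138 -0.116   0.0385]
 [ 0.6047 -0.1078  0.0408]
 [ 0.6031 -0.1179  0.0431]
 [ 0.6143 -0.1183  0.0456]]
wrist 2123 [[ 0.6033 -0.1096  0.0342]
 [ 0.5997 -0.1239  0.0431]
 [ 0.6115 -0.1178  0.0461]
 [ 0.6066 -0.1383  0.0583]
 [ 0.6065 -0.1486  0.0784]
 [ 0.611  -0.1483  0.0855]
 [ 0.6072 -0.1548  0.0927]]
wrist 0.86 [242.9, 271.5] [ 0.6071 -0.1599  0.1043] [ 0.6168 -0.165 ]
```

Call:
play_rows --targets '[{"grip":255,"linear":[0,-0.3,0],"delta_rot":[0,0,0]},{"grip":255,"linear":[0,-0.6,0],"delta_rot":[0,0,0]},{"grip":255,"linear":[0,-0.8,0],"delta_rot":[0,0,0]},{"grip":255,"linear":[0,-0.8,0],"delta_rot":[0,0,0]}]'

```text
time: 6.5
ee_pos: [0.6127, -0.1374, 0.0669]
tcp_rot: [-180.0, -0.0, 179.9]
wrist_force: [-0.5, 1.2, -0.1]
opening: -0.0002
grasp_force: 0.3
```

```bash
python3 l.py|grep -v '^ '
```

```text
scene 39 [[ 0.5993 -0.1247  0.0345]
scene 0.46 [323.8, 255.4] [ 0.449  -0.316   0.0533] [ 0.428  -0.3432]
scene 0.43 [335.5, 202.5] [ 0.6039 -0.179   0.0922] [ 0.6051 -0.1749]
side 43 [[ 0.6202 -0.1106  0.0323]
side 0.43 [302.7, 190.2] [ 0.6239 -0.2819 -0.0016] [ 0.5984 -0.1441]
wrist 2337 [[ 0.6    -0.127   0.0349]
wrist 0.81 [244.8, 261.6] [ 0.6073 -0.1696  0.0959] [ 0.6118 -0.1722]
```

Call:
play_rows --targets '[{"grip":255,"linear":[0,1,1],"delta_rot":[0,0,0]},{"grip":255,"linear":[0,1,5],"delta_rot":[0,0,0]},{"grip":255,"linear":[0,0,9.5],"delta_rot":[0,0,0]},{"grip":255,"linear":[-3,-3,12],"delta_rot":[0,0,0]},{"grip":200,"linear":[-6,-6,14],"delta_rot":[0,0,-0.1]},{"grip":100,"linear":[-9,-9,15],"delta_rot":[0,0,-0.2]},{"grip":0,"linear":[-12,-12,15],"delta_rot":[0,0,-0.3]},{"grip":0,"linear":[-15,-16,15],"delta_rot":[0,0,-0.37]},{"grip":0,"linear":[-15,-16,15],"delta_rot":[0,0,-0.37]},{"grip":0,"linear":[-15,-16,15],"delta_rot":[0,0,-0.37]}]'

```text
time: 7.8
ee_pos: [0.4623, -0.2975, 0.2178]
tcp_rot: [-180.0, 0.1, 158.7]
wrist_force: [0.1, -0.1, 0.7]
opening: 0.0847
grasp_force: 0.0
```

```bash
cat > w.py <<'E'
from h import *
import sys
np.set_printoptions(precision=4,suppress=True)
o=bot.get_obs();print(o['ee_pos'],o['tcp_rot'],o['time'])
p=bot.camera("wrist"); save(p,sys.argv[1]); W=cloud(p); m=masks(p); y0=float(sys.argv[2])
k=m["yellow"]&(abs(W[...,1]-y0)<.1)&(W[...,2]<.03)
n,lab,st,_=cv2.connectedComponentsWithStats(k.astype(np.uint8)); k=lab==1+np.argmax(st[1:,4])
c,s,b=rect(W[k][:,:2]); print("yel",k.sum(),c,s,b)
g=W[k][:,:2]; 
# top of grip
k=m["black"]&(abs(W[...,1]-y0)<.1)&(W[...,2]>.046)&(W[...,2]<.062)
n,lab,st,_=cv2.connectedComponentsWithStats(k.astype(np.uint8)); 
if n>1:
    k=lab==1+np.argmax(st[1:,4]); c,s,b=rect(W[k][:,:2]); print("grip",k.sum(),c,s,b,np.median(W[k][:,2]))
for t,z in(("wedge_grip",.03),("wedge_nose",.002),("wedge",0),("lift_bar",.009)):
    for d in bot.pinpoint(p,t)[:3]: print(t,round(d["conf"],2),np.round(d["pixel"],1),onz(p,d["pixel"],z))
E
python3 w.py w3.png -0.3
```

```text
[ 0.4623 -0.2975  0.2178] [-179.9998    0.0628  158.6526] 7.8
yel 1428 [ 0.5073 -0.3276] [35.3545 79.3757] [[ 0.4639 -0.3298]
 [ 0.5379 -0.3584]
 [ 0.5506 -0.3254]
 [ 0.4766 -0.2969]]
grip 604 [ 0.4535 -0.3073] [23.9329 30.6452] [[ 0.4349 -0.3129]
 [ 0.4634 -0.3241]
 [ 0.4721 -0.3018]
 [ 0.4436 -0.2906]] 0.05523564261551811
wedge_grip 0.77 [ 27.8 220. ] [ 0.3853 -0.6454  0.03  ]
wedge_grip 0.75 [397.  124.6] [ 0.4403 -0.1956  0.03  ]
wedge_grip 0.58 [308.1 170.8] [ 0.4526 -0.3065  0.03  ]
wedge_nose 0.81 [124.2 230.9] [ 0.4434 -0.567   0.002 ]
wedge_nose 0.8 [470.7 136.5] [ 0.4896 -0.11    0.002 ]
wedge_nose 0.68 [308.5 239. ] [ 0.5431 -0.3433  0.002 ]
wedge 0.95 [ 80.3 219.3] [ 0.4084 -0.6139  0.    ]
wedge 0.83 [423.5 128.7] [ 0.4603 -0.1602  0.    ]
wedge 0.57 [308.7 195. ] [ 0.487  -0.3206  0.    ]
lift_bar 0.9 [551.9 157.4] [ 0.5481 -0.0272  0.009 ]
lift_bar 0.4 [500.6 236. ] [ 0.6277 -0.1062  0.009 ]
```

View pics/w3.png

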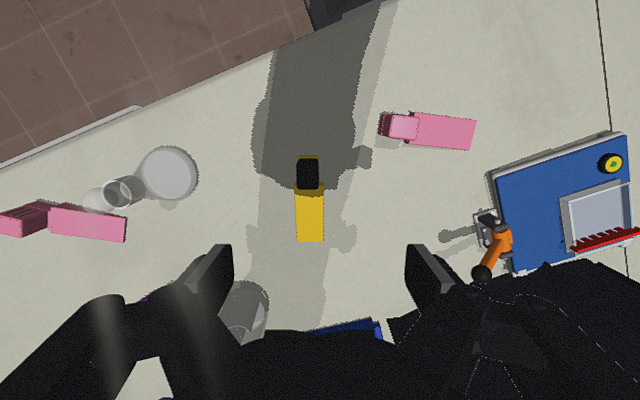

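Call:
play_rows --targets '[{"grip":0,"linear":[-0.9,-0.95,-4],"delta_rot":[0,0,0]},{"grip":0,"linear":[-0.9,-0.95,-8],"delta_rot":[0,0,0]},{"grip":0,"linear":[-0.9,-0.95,-12],"delta_rot":[0,0,0]},{"grip":0,"linear":[-0.9,-0.95,-16],"delta_rot":[0,0,0]},{"grip":0,"linear":[-0.9,-0.95,-19],"delta_rot":[0,0,0]},{"grip":0,"linear":[-0.9,-0.95,-20.2],"delta_rot":[0,0,0]},{"grip":0,"linear":[-0.9,-0.95,-20.2],"delta_rot":[0,0,0]},{"grip":0,"linear":[-0.9,-0.95,-20.2],"delta_rot":[0,0,0]}]' --force 50

```text
time: 8.85
ee_pos: [0.4546, -0.3068, 0.0164]
tcp_rot: [-180.0, 0.1, 158.8]
wrist_force: [0.4, -0.4, 0.9]
opening: 0.0855
grasp_force: 0.0
```

Call:
play_rows --targets '[{"grip":255,"linear":[0,0,0],"delta_rot":[0,0,0]},{"grip":255,"linear":[0,0,0],"delta_rot":[0,0,0]},{"grip":255,"linear":[0,0,0],"delta_rot":[0,0,0]},{"grip":255,"linear":[0,0,0],"delta_rot":[0,0,0]},{"grip":255,"linear":[0,0,0],"delta_rot":[0,0,0]},{"grip":255,"linear":[0,0,0],"delta_rot":[0,0,0]},{"grip":255,"linear":[0,0,0],"delta_rot":[0,0,0]}]'

```text
time: 9.55
ee_pos: [0.454, -0.3069, 0.0155]
tcp_rot: [-180.0, 0.1, 158.7]
wrist_force: [-1.7, -1.0, 5.6]
opening: 0.0232
grasp_force: 49.9
```

Call:
play_rows --targets '[{"grip":255,"linear":[0,0,2],"delta_rot":[0,0,0]},{"grip":255,"linear":[0,0,5],"delta_rot":[0,0,0]},{"grip":255,"linear":[-0.5,0,9],"delta_rot":[0,0,0]},{"grip":255,"linear":[-1,4,9],"delta_rot":[0,0,0.06]},{"grip":255,"linear":[-2,8,9],"delta_rot":[0,0,0.12]},{"grip":255,"linear":[-2.7,12,9],"delta_rot":[0,0,0.18]},{"grip":255,"linear":[-2.7,16,9],"delta_rot":[0,0,0.24]},{"grip":255,"linear":[-2.7,20,9],"delta_rot":[0,0,0.3]},{"grip":255,"linear":[-2.7,24,9],"delta_rot":[0,0,0.345]},{"grip":255,"linear":[-2.7,28.2,9],"delta_rot":[0,0,0.345]}]'

```text
time: 10.55
ee_pos: [0.4261, -0.0232, 0.1046]
tcp_rot: [180.0, -0.0, 178.6]
wrist_force: [0.6, 0.5, -1.4]
opening: 0.0236
grasp_force: 49.4
```

Call:
play_rows --targets '[{"grip":255,"linear":[0,0,0],"delta_rot":[0,0,0]},{"grip":255,"linear":[0,0,-3],"delta_rot":[0,0,0]},{"grip":255,"linear":[0,0,-6],"delta_rot":[0,0,0]},{"grip":255,"linear":[0,0,-7.5],"delta_rot":[0,0,0]},{"grip":255,"linear":[0,0,-8.3],"delta_rot":[0,0,0]},{"grip":255,"linear":[0,0,-8.3],"delta_rot":[0,0,0]}]'

```text
time: 11.15
ee_pos: [0.426, -0.0249, 0.0209]
tcp_rot: [180.0, -0.1, 178.5]
wrist_force: [0.8, -0.2, -1.8]
opening: 0.0232
grasp_force: 49.7
```

```bash
python3 w.py w4.png -0.02; python3 l.py|grep -v '^ '
```

```text
[ 0.426  -0.0249  0.0209] [179.9979  -0.1154 178.4994] 11.15
yel 993 [ 0.4759 -0.0263] [35.5688 18.4361] [[ 0.4661 -0.0438]
 [ 0.4846 -0.0444]
 [ 0.4856 -0.0088]
 [ 0.4672 -0.0083]]
grip 4722 [ 0.4254 -0.0249] [28.8675 30.2397] [[ 0.41   -0.039 ]
 [ 0.4403 -0.0396]
 [ 0.4408 -0.0108]
 [ 0.4106 -0.0102]] 0.06050461191047774
wedge_grip 0.73 [320.9 258.9] [ 0.4295 -0.0239  0.03  ]
wedge_grip 0.59 [633.  239.3] [0.4226 0.1331 0.03  ]
wedge_nose 0.98 [540.7 358.8] [0.5238 0.1255 0.002 ]
wedge_nose 0.89 [190.7 326.3] [ 0.4913 -0.1116  0.002 ]
wedge 0.79 [565.6 277.7] [0.4623 0.1318 0.    ]
wedge 0.72 [319.  295.3] [ 0.4712 -0.0259  0.    ]
wedge 0.58 [105.6 288. ] [ 0.4623 -0.1634 -0.    ]
scene 39 [[ 0.5993 -0.1246  0.0345]
scene 0.47 [338.3, 201.2] [ 0.6114 -0.1801  0.0934] [ 0.6168 -0.1752]
side 54 [[ 0.6129 -0.1114  0.0328]
side 0.41 [302.4, 187.7] [ 0.6042 -0.1604  0.0856] [ 0.6027 -0.1606]
```

View pics/w4.png

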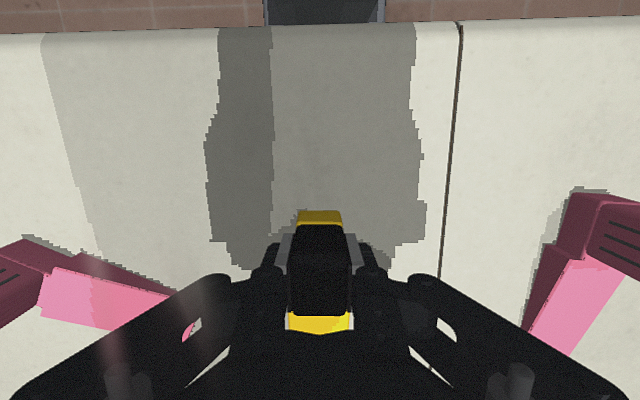

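Call:
play_rows --targets '[{"grip":255,"linear":[0,0,-0.3],"delta_rot":[0,0,0]},{"grip":255,"linear":[0,0,-0.45],"delta_rot":[0,0,0]},{"grip":255,"linear":[0,0,-0.5],"delta_rot":[0,0,0]},{"grip":255,"linear":[0,0,-0.5],"delta_rot":[0,0,0]}]'

```text
time: 12.1
ee_pos: [0.4266, -0.0246, 0.0167]
tcp_rot: [-180.0, -0.0, 178.5]
wrist_force: [0.7, 0.7, -2.0]
opening: 0.0235
grasp_force: 49.7
```

Call:
play_rows --targets '[{"grip":255,"linear":[0,0,-0.1],"delta_rot":[0,0,0]},{"grip":255,"linear":[0,0,-0.15],"delta_rot":[0,0,0]},{"grip":255,"linear":[0,0,-0.15],"delta_rot":[0,0,0]}]'

```text
time: 12.4
ee_pos: [0.4268, -0.0246, 0.0155]
tcp_rot: [180.0, 0.0, 178.5]
wrist_force: [-0.6, 0.3, -0.1]
opening: 0.0233
grasp_force: 50.0
```

Call:
play_rows --targets '[{"grip":255,"linear":[0.5,0,-0.05],"delta_rot":[0,0,0]},{"grip":255,"linear":[1,0,-0.05],"delta_rot":[0,0,0]},{"grip":255,"linear":[1.5,0,-0.05],"delta_rot":[0,0,0]},{"grip":255,"linear":[2,-0.05,-0.05],"delta_rot":[0,0,0]},{"grip":255,"linear":[2.5,-0.05,-0.05],"delta_rot":[0,0,0]},{"grip":255,"linear":[3,-0.05,-0.05],"delta_rot":[0,0,0]},{"grip":255,"linear":[3.5,-0.1,-0.05],"delta_rot":[0,0,0]},{"grip":255,"linear":[4,-0.1,-0.05],"delta_rot":[0,0,0]},{"grip":255,"linear":[4.3,-0.1,-0.05],"delta_rot":[0,0,0]},{"grip":255,"linear":[4.5,-0.1,-0.05],"delta_rot":[0,0,0]}]'

```text
time: 13.4
ee_pos: [0.4717, -0.0256, 0.0154]
tcp_rot: [-180.0, -0.0, 178.5]
wrist_force: [-6.3, -0.4, 6.7]
opening: 0.0236
grasp_force: 50.7
```

Call:
play_rows --targets '[{"grip":255,"linear":[0.2,0,0],"delta_rot":[0,0,0]},{"grip":255,"linear":[0.4,0,0],"delta_rot":[0,0,0]},{"grip":255,"linear":[0.6,0,0],"delta_rot":[0,0,0]},{"grip":255,"linear":[0.8,0,0],"delta_rot":[0,0,0]},{"grip":255,"linear":[1,0,0],"delta_rot":[0,0,0]},{"grip":255,"linear":[1,0,0],"delta_rot":[0,0,0]}]'

```text
time: 14.0
ee_pos: [0.4797, -0.0256, 0.0154]
tcp_rot: [-180.0, -0.2, 178.5]
wrist_force: [-16.4, 1.0, 14.4]
opening: 0.0235
grasp_force: 51.9
```

```bash
cat > t.py <<'E'
from h import *
np.set_printoptions(precision=4,suppress=True)
o=bot.get_obs(); print(o['ee_pos'],o['wrist_force'])
th=np.radians(-1.4);R=np.array([[np.cos(th),-np.sin(th)],[np.sin(th),np.cos(th)]])
for c in("scene","side"):
    A=[]
    for _ in range(3):
        p=bot.camera(c); W=cloud(p); m=masks(p)
        k=m["blue"]&(W[...,2]>.01)&(W[...,2]<.045); B=(W[...,:2]-[.6165,-.029])@R
        k&=(abs(B[...,0])<.075)&(abs(B[...,1])<.08); A.append(np.c_[B[k][:,0],W[k][:,2]])
    A=np.concatenate(A); f=np.polyfit(A[:,0],A[:,1],1); print(c,len(A),"tilt",-f[0],"z front",np.polyval(f,-.07))
for d in bot.pinpoint(p,"cam_knob")[:1]: print(d["conf"],onz(p,d["pixel"],.087))
E
python3 t.py
```

```text
[ 0.4797 -0.0256  0.0154] [-16.3921   0.9832  14.4045]
scene 1572 tilt 0.011008037739179048 z front 0.02723418104676766
side 1445 tilt 0.011803678600596149 z front 0.023774431446067053
0.61 [ 0.6132 -0.1605  0.087 ]
```

Call:
play_rows --targets '[{"grip":255,"linear":[0,0,0.03],"delta_rot":[0,0,0]},{"grip":255,"linear":[0.15,0,0.05],"delta_rot":[0,0,0]},{"grip":255,"linear":[0.3,0,0.05],"delta_rot":[0,0,0]},{"grip":255,"linear":[0.45,0,0.05],"delta_rot":[0,0,0]},{"grip":255,"linear":[0.6,0,0.05],"delta_rot":[0,0,0]}]'

```text
time: 14.85
ee_pos: [0.4856, -0.0256, 0.0155]
tcp_rot: [-180.0, -0.2, 178.5]
wrist_force: [-15.6, -0.1, 10.0]
opening: 0.0234
grasp_force: 51.2
```

```bash
python3 t.py
```

```text
[ 0.4856 -0.0256  0.0155] [-15.5993  -0.0715   9.9851]
scene 1533 tilt 0.019395509258736877 z front 0.028361024032436337
side 1437 tilt 0.023710586407938966 z front 0.025205338798106637
0.4 [ 0.6109 -0.1731  0.087 ]
```

Call:
play_rows --targets '[{"grip":255,"linear":[0.15,0,0.03],"delta_rot":[0,0,0]},{"grip":255,"linear":[0.3,0,0.03],"delta_rot":[0,0,0]},{"grip":255,"linear":[0.45,0,0.03],"delta_rot":[0,0,0]},{"grip":255,"linear":[0.6,0,0.03],"delta_rot":[0,0,0]},{"grip":255,"linear":[0.75,0,0.03],"delta_rot":[0,0,0]},{"grip":255,"linear":[0.9,0,0.03],"delta_rot":[0,0,0]},{"grip":255,"linear":[1.0,0,0.03],"delta_rot":[0,0,0]},{"grip":255,"linear":[1.0,0,0.03],"delta_rot":[0,0,0]},{"grip":255,"linear":[1.0,0,0.03],"delta_rot":[0,0,0]},{"grip":255,"linear":[1.0,0,0.03],"delta_rot":[0,0,0]}]'

```text
time: 16.2
ee_pos: [0.496, -0.0256, 0.0155]
tcp_rot: [-180.0, -0.2, 178.5]
wrist_force: [-11.7, 0.7, 5.9]
opening: 0.0239
grasp_force: 50.8
```

```bash
python3 t.py; python3 - <<'E'
from h import *
p=bot.camera("scene"); c=p["color"][170:250,240:360,::-1]; cv2.imwrite("pics/s5.png",cv2.resize(c,None,fx=6,fy=6,interpolation=3))
E
```

```text
[ 0.496  -0.0256  0.0155] [-11.6798   0.7169   5.9235]
scene 1438 tilt 0.035425035697806626 z front 0.03046818001184247
side 1436 tilt 0.04056504537249084 z front 0.027206106574092365
0.51 [ 0.6075 -0.1731  0.087 ]
```

View pics/s5.png

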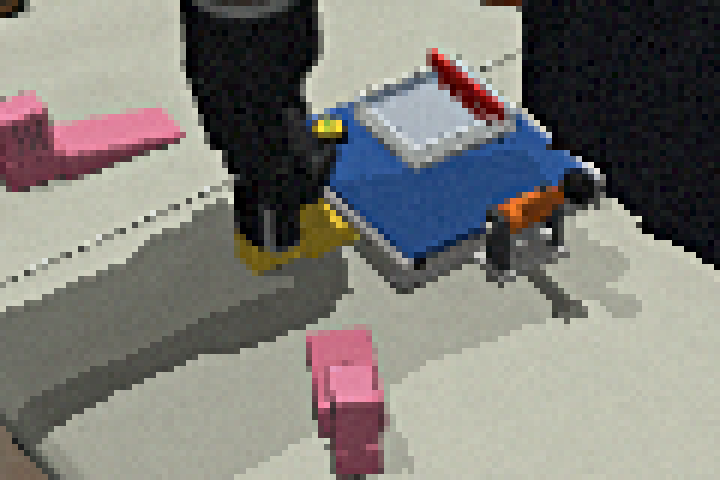

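The wedge is under the bar, the front edge is raised by about 0.035 rad, the lever (crop ~545,205) lies outward, and the grip is holding.

```bash
python3 -c "
from h import *
print(bot.job_done())"
```

```text
the job is handed in; nothing more can be done
None
```

I flipped the cam lever outward to about 1.3 rad and slid the yellow wedge in under the bar, lifting the table's front edge by about 5 mm (estimated tilt 0.035 to 0.04 rad). The gripper is still holding the wedge, the glassware, vial and phone were not touched as far as I could see, and the job was handed in after about 17 s (no verdict was returned).

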